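# Dry-fit the rosette and run the tape over it to the panel's end

### The job

Dry-fit the loose walnut rosette in the square pocket of the relief panel, flower up and pressed flush with the panel's face. Then draw the sprung tape blade out over it, along the panel, and leave its end hook caught over the panel's far end so that I can read the rosette's position off the tape. Do not let the blade snap back, and leave the other things on the bench where they lie.

Things in the scene. Friction and masses are not known exactly. Their poses are not given: they have to be found in the camera images.
- panel: oak relief panel fixed to the bench, 220 (its x) by 170 (its y) by 26 thick; origin at the centre of its underside, z up. Carved scrolls stand 6 mm proud of its face in strips 58 to 82 mm either side of the long centre line; the 116 mm between is flat but for the pocket. The tape stands off its -x end; its far end is the plain upright end face at x = +110 mm
- panel_pocket (a point): centre of the pocket's mouth, level with the panel's face (26 mm above the bench, 15 mm towards the tape from the panel's middle). The pocket is 58.5 mm square, its sides parallel to the panel's, 14 mm deep with a flat floor: 1.25 mm play all round for the rosette
- panel_end (a point): middle of the top edge of the panel's far end (panel x = 110, y = 0, z = 26 mm), over which the tape's hook is to catch
- holdfast_top (a point): top, 82 mm above the bench, of the black iron holdfast that pins the panel down, fixed: a bent bar 13 mm thick that rises from the bench beside the panel (panel x = 21, y = -102 mm) and bears on the panel's carved strip at y = -72 mm; nothing of it comes nearer than 61 mm to the panel's long centre line
- rosette: dark walnut block 56 x 56 x 14 mm with an eight-petalled flower carved in its top, about 35 g, lying flower up on the bench; origin at the centre of its underside, x and y along its sides. Any of its four quarter turns fits the pocket. Its carving does not stand above its top rim (14 mm)
- rosette_top (a point): centre of the rosette's top, 14 mm above its underside
- tape: yellow and black tape measure (blade 25 wide, 2 thick) in a pale wooden saddle block (64 wide, 38 high), all fixed. Case 60 long, 32 wide, its top 98 mm above the bench. Origin on the bench straight under the case's front face (the mouth); +x is the way the blade is drawn, parallel to panel x. The saddle block reaches 2 mm ahead of the mouth
- tape_end: end of the blade: black end guard 34 long (its x, along the blade) x 26 wide x 10 high, to pinch across its width; origin at the guard's middle. With the blade in, that is 19 mm ahead of the mouth, 49 mm above the bench. It draws out along tape x up to 345 mm against a 5 to 6 N spring (let go, it flies in), tips up or down about the mouth by 0.1 rad, sinks if not held, and cannot swing sideways
- tape_hook (a point): lower edge of the hook, mid-width, on its inner face (towards the case): 17 mm ahead of tape_end's origin and 20 mm below it. The hook is a steel plate 3 thick, 36 wide, that hangs 15 mm below the guard and stands 3 mm above it. With the blade level it passes 3 mm above the panel's face. Hung behind the panel's far end face it catches and the spring holds it there
- blank: bystander: plain pale wood block 52 x 52 x 30 mm; origin at the centre of its underside
- tin: bystander: round wax tin, 62 across, 28 high, green lid; origin at the centre of its underside
- mallet: bystander: dark wooden carver's mallet standing on its head, 80 across, 222 tall; origin at the centre of its underside
- gouge: bystander: carving gouge lying on the bench, 220 long, 21 thick; origin underneath, 120 mm from the handle's end, x along it to the blade
Mind the look-alikes: they are no part of the job. Of the things that look like the tape, take the one that is farthest to the robot's left at the start.

How it is judged:
On the way:
1. the rosette sits flush in the pocket while the tape is still in (z of rosette_top in the frame of panel between 0.0245 and 0.0275 m and horizontal distance between rosette_top and panel_pocket below 0.003 m and angle between rosette's own z axis and vertical below 0.05 rad and x of tape_end in the frame of tape below 0.04 m), for 0.2 s.
At the end, for the whole second after the job is handed in: Rosette in the pocket: top within 1.5 mm of the panel's face, within 3 mm of the pocket's centre, level. Tape drawn out, hook over the panel's far end: inner face within 4.5 mm of the end face, lower edge at least 4 mm below the panel's face. Blade at rest (z of rosette_top in the frame of panel between 0.0245 and 0.0275 m and horizontal distance between rosette_top and panel_pocket below 0.003 m and angle between rosette's own z axis and vertical below 0.05 rad and x of tape_hook in the frame of panel between 0.1075 and 0.1145 m and z of tape_hook in the frame of panel below 0.022 m and linear speed of tape_end below 0.01 m/s); the robot touches nothing.
It fails at once if the blade is let fly (its end runs faster than 0.9 m/s) (linear speed of tape_end above 0.9 m/s).
It fails at once if the blank is disturbed (moved more than 20 mm) (distance of blank from where it was at the start of the episode above 0.02 m).
It fails at once if the tin is disturbed (moved more than 20 mm) (distance of tin from where it was at the start of the episode above 0.02 m).
It fails at once if the mallet is disturbed (moved more than 20 mm) (distance of mallet from where it was at the start of the episode above 0.02 m).
It fails at once if the gouge is disturbed (moved more than 20 mm) (distance of gouge from where it was at the start of the episode above 0.02 m).
It also fails if it takes over 58 s, if anything falls off the work surface, if the arm or the gripper's body presses on something with over 40 N, if the wrist force passes 120 N, or if a joint passes its speed limit or range.

### The arm

A 6-joint arm with a two-finger parallel gripper is mounted at the origin on the work surface. World frame = base frame: x ahead of the robot, y to its left, z up, the work surface at z = 0. Lengths are in m, angles in rad, forces in N, time in s.
With the tool pointing down it reaches from about 0.35 to 0.85 m from the base axis. Payload 8.1 kg.
Tool frame: the origin (TCP) lies at the very end of the fingers, on their centre line; the grasp point (between the pads) lies 19 mm behind it; z points along the fingers, y is the line along which they close (so a half turn about z gives the same grasp; the last joint's range is limited). The gripper opens to 93 mm and grips with 3 to 60 N. Pads are 15 mm wide; open, the fingers measure 128 mm over their backs; the gripper's body (75 mm by 188 mm) begins 65 mm behind the grasp point.
Start: joints at [-1.404, 0.13, 1.488, -0, 1.523, -0.085], TCP at [0.15, -0.581, 0.219] pointing down, gripper open.
Joint ranges: [-2.96, 2.96], [-0.89, 2.26], [0.02, 2.5], [-1.34, 4.48], [0, 2.73], [-2.66, 2.66]. Speed limits (rad/s): [2.39, 2.39, 2.79, 3.14, 3.14, 3.14].

### API

Orientations are given as a rotation vector (axis times angle).
In Python, from plant import robot, imaging gives the robot as it stands.
- The arm moves only by the tool jog_arm, never from a script. Its argument "rows" is a list of rows, each a list of 2 entries, a list of its own where there are three numbers: the shift along the tool's x, y, z each as a share of 0.2 m, from -1 to 1, then the turn, a rotation vector about the tool's x, y, z each as a share of pi/2 rad, from -1 to 1. A call has 1 to 5 rows; each row is the pose to reach, as a shift and turn from the pose commanded when the call began, along the tool's axes at that moment; what a row does not reach only later rows make up. A row lasts 1/10 s, in which the tool goes at most 50 mm and 8.59 degrees, less where a joint would pass 70% of its speed; a pose out of reach is approached as far as the arm can. A call with a number of a shift or a turn outside -1 to 1 is refused whole. A call with a gripper value outside its range is refused whole. "hand" is the closure, from -1 (fully open) to 1 (shut), set as the call begins (left out, the last holds). The fingers move at their own pace and stop on an object; "squeeze" is the grip in N (left out, the last holds). Time passes only in rows, so rows that repeat a pose let the fingers close. It gives the time, the measured TCP pose, the force, the opening and the grip force at its end, in the units of the state.
- robot.read_state(): the state, without advancing time (a new reading comes with each control period).
- imaging.read_camera(name): name is "scene" or "top"; returns a dict with "frame" (384x512x3 uint8, red, green, blue), "vertical_fov" (degrees; the focal length in pixels is half the picture's height over the tangent of half this angle, whatever the lens; pixels are square), "cx", "cy" (the principal point, pixels), "R" (3x3) and "t" (3): a world point X has camera coordinates R X + t. Camera axes: x right, y down, z forward; pixel columns grow to the right and rows downward; lengths in m; the calibration is good to about 2 mm. A picture is of the moment at which its call begins. There is no depth.
- robot.close_job(): hands the job in; it is judged then, once.
The state is a dict: "t": time; "q": joint angles; "dq": joint speeds; "joint_torque": joint torques, N m; "tool_pos": TCP position; "orientation": TCP orientation; "force": force on the tool from outside, world axes, zero at the start; "wrist_torque": the same for the moment, N m; "opening": finger opening in m; "gripper_force": force on a finger pad.
Only numpy, scipy, OpenCV 4.12 (cv2) and the standard library are available. Lean on these libraries where they do the work, as an engineer would, in place of code of your own. Each camera call takes 0.05 s, during which the arm holds its last target. There are 200 camera calls.

## Working session

There is one attempt and no reset: what is moved stays moved. The work goes in short steps, Python scripts to look and compute and a tool call to move; the robot and the scene stay as the last step left them, time stands still between calls to the robot, and variables do not carry over. Pictures are saved under pics/ and viewed, at most 12 in all, crops included, and the job is handed in when it is done.

Besides the shell and the picture viewer there is one more tool, called after ">>>" as name(argument=value, ...) on one line, values as JSON. jog_arm: Moves the arm, as the interface text tells. Its arguments: {"type":"object","properties":{"rows":{"type":"array"},"hand":{"type":"number"},"squeeze":{"type":"number"}},"required":["rows"]}

```bash
mkdir -p pics; ls; python3 - <<'E'
from plant import robot, imaging
import cv2
for n in ("scene","top"):
    c=imaging.read_camera(n); cv2.imwrite(f"pics/{n}0.png",c["frame"][:,:,::-1])
    print(n,c["vertical_fov"],c["cx"],c["cy"],c["R"],c["t"])
s=robot.read_state(); print(s)
E
```

```text
pics
scene 57.268505733009945 253.96505926727332 185.19632664728758 [[-0.21285267  0.97696734 -0.01511842]
 [ 0.54316089  0.10544866 -0.83298069]
 [-0.81220071 -0.18551389 -0.55309548]] [ 0.13947349 -0.23581044  1.41033648]
top 51.708453687112105 252.3167162722653 191.37893700071976 [[-2.56379970e-02 -9.99663607e-01 -3.91994961e-03]
 [-9.93084745e-01  2.59182684e-02 -1.14502982e-01]
 [ 1.14566062e-01  9.57215055e-04 -9.93415171e-01]] [-0.00580309  0.56176957  1.21041296]
{'t': 0.1, 'q': array([-1.40438862e+00,  1.31106193e-01,  1.48916423e+00, -2.30288510e-05,
        1.52300812e+00, -8.53956874e-02]), 'dq': array([ 6.07384325e-05, -1.30384879e-03, -1.32640022e-03,  1.86785803e-04,
       -1.17043114e-03,  8.58631716e-04]), 'joint_torque': array([ 1.82627820e-03, -5.61339927e+01, -4.93095875e+01,  7.71190692e-02,
        2.90496508e-02, -4.03159788e-05]), 'tool_pos': array([ 0.14942022, -0.58056266,  0.21768346]), 'orientation': array([-3.11505599e+00, -3.94278074e-01,  1.43262741e-04]), 'force': array([-0.45668154,  0.40197489,  0.38029116]), 'wrist_torque': array([-0.02027988, -0.024252  , -0.02067326]), 'gripper_force': 0.0, 'opening': 0.09297466171926641}
```

View pics/scene0.png

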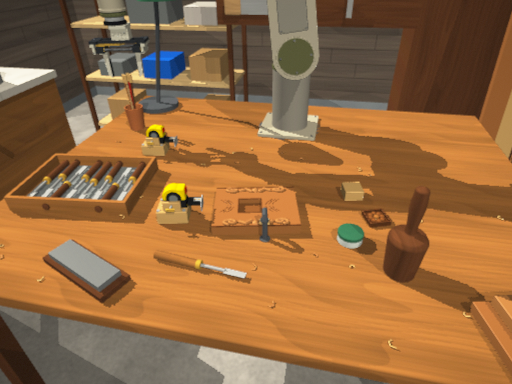

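View pics/top0.png

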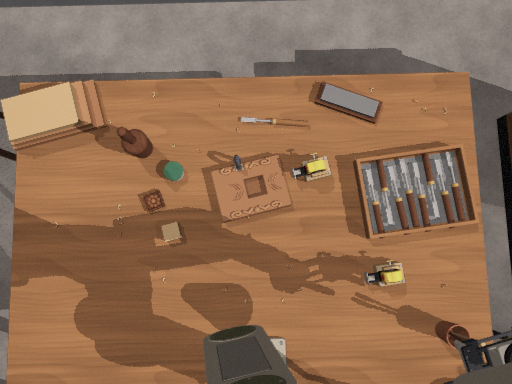

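The scene view shows the panel at about (258,212) with its tape at (178,200). The second tape, at (157,137), lies further to the robot's right. In the top view the panel is at (251,188), the right tape at (313,168), the rosette at (153,201), the blank at (172,233), the tin at (174,171) and the mallet at (136,143). Next I'll zoom in to set up masks.

```bash
cat > h.py <<'E'
import numpy as np, cv2
from plant import robot, imaging
def cam(n):
    c=imaging.read_camera(n); c["f"]=192/np.tan(np.radians(c["vertical_fov"])/2); c["R"]=np.array(c["R"]);c["t"]=np.array(c["t"]);return c
def ray(c,uv,z):
    uv=np.atleast_2d(np.array(uv,float)); d=np.c_[(uv[:,0]-c["cx"])/c["f"],(uv[:,1]-c["cy"])/c["f"],np.ones(len(uv))]@c["R"]
    o=-c["R"].T@c["t"]; return o+d*((z-o[2])/d[:,2])[:,None]
def proj(c,X):
    p=np.atleast_2d(X)@c["R"].T+c["t"]; return p[:,:2]/p[:,2:]*c["f"]+[c["cx"],c["cy"]]
E
python3 - <<'E'
from h import *
t=cv2.imread("pics/top0.png");s=cv2.imread("pics/scene0.png")
a=cv2.resize(t[145:225,205:335],(800,492),interpolation=cv2.INTER_CUBIC)[:300*2,:]
b=cv2.resize(s[175:250,150:310],(800,375),interpolation=cv2.INTER_CUBIC)
r1=cv2.resize(t[185:215,138:168],(225,225),interpolation=cv2.INTER_CUBIC)
r2=cv2.resize(s[200:235,355:395],(257,225),interpolation=cv2.INTER_CUBIC)
a=cv2.resize(t[145:225,205:335],(553,340),interpolation=cv2.INTER_CUBIC)
b=cv2.resize(b,(553,259))
m=np.zeros((599,800,3),np.uint8);m[:340,:553]=a;m[340:,:553]=b;m[:225,555:780]=r1;m[340:565,553-10:800]=r2[:,:257]
cv2.imwrite("pics/m1.png",m)
E
```

```text
(no output)
```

View pics/m1.png

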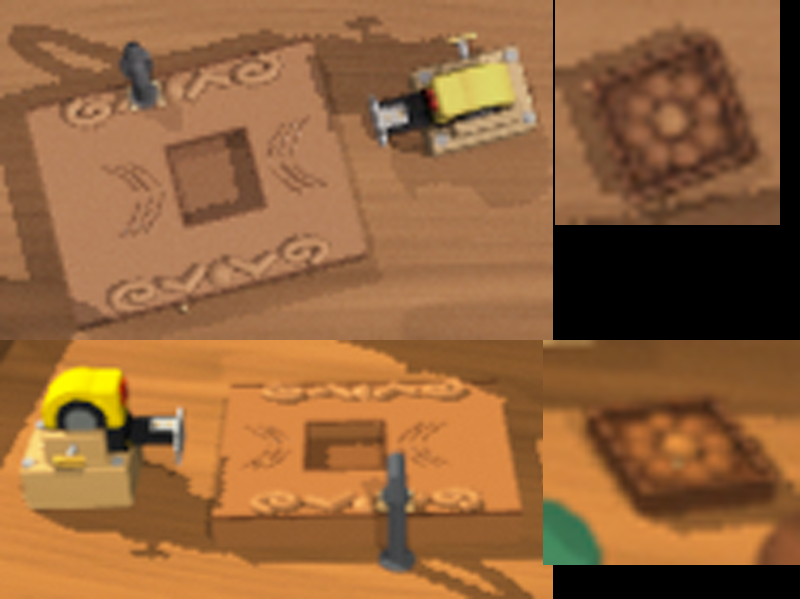

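The zoom shows the pocket mouth corners in the top view at about (244,179), (263,175), (267,194) and (248,198). The rosette, tape and hook are clear in both views. Next I'll refine these edges to sub-pixel.

```bash
cat >> h.py <<'E'
def refine(img,quad,z=None,w=3,skip=.12,sgn=1):
    """quad corners (px); returns subpixel corners: strongest change (dark inside if sgn=1) across each side"""
    g=cv2.GaussianBlur(cv2.cvtColor(img,cv2.COLOR_RGB2GRAY),(0,0),.6).astype(np.float32); q=np.array(quad,float); cen=q.mean(0); L=[]
    for it in range(3):
        L=[]
        for i in range(4):
            a,b=q[i],q[(i+1)%4]; d=(b-a)/np.linalg.norm(b-a); n=np.array([-d[1],d[0]]); n*=np.sign(n@(cen-a))
            s=np.arange(-w,w+.01,.1); P=[]
            for k in np.linspace(skip,1-skip,40):
                p=a+k*(b-a)+s[:,None]*n
                v=cv2.remap(g,p[:,0].astype(np.float32)[None],p[:,1].astype(np.float32)[None],cv2.INTER_CUBIC)[0]
                e=-sgn*np.gradient(v) if sgn else abs(np.gradient(v)); e=np.maximum(e,0); j=e.argmax(); m=abs(np.arange(len(s))-j)<=8
                if e[j]>.2: P.append(p[0]+n*((s[m]*e[m]).sum()/e[m].sum()-s[0]))
            L.append(cv2.fitLine(np.array(P,np.float32),cv2.DIST_HUBER,0,.01,.001).ravel())
        q=[]
        for i in range(4):
            (ax,ay,px,py),(bx,by,qx,qy)=L[i-1],L[i]
            k=np.linalg.solve([[ax,-bx],[ay,-by]],[qx-px,qy-py]); q.append([px+ax*k[0],py+ay*k[0]])
        q=np.array(q)
    return q
def rect(P):
    """centre, side lengths, yaw mod 90 of 4 world points"""
    d=np.roll(P,-1,0)-P; a=np.arctan2(d[:,1],d[:,0]); y=np.angle(np.exp(4j*a).sum())/4
    return P.mean(0).round(4),(np.linalg.norm(d,axis=1)*1e3).round(1),np.degrees(a).round(1),round(float(np.degrees(y)),2)
E
python3 - <<'E'
from h import *
T=cam("top");S=cam("scene")
def tq(q): return [[205+x/4.254,145+y/4.254] for x,y in q]
def sq(q): return [[150+x*160/553,175+(y-340)*75/259] for x,y in q]
def go(n,c,q,z,**k):
    q=refine(c["frame"],q,**k); print(n,q.round(1).tolist(),*rect(ray(c,q,z)))
go("pocketT",T,tq([(165,143),(246,126),(265,210),(185,226)]),.026,w=2.5)
go("panelT",T,tq([(27,118),(312,42),(372,255),(80,325)]),.026,sgn=0,w=2.5)
go("pocketS",S,sq([(304,421),(385,421),(386,471),(303,470)]),.026,w=2)
go("panelS",S,sq([(230,388),(500,384),(521,513),(215,517)]),.026,w=2,sgn=0)
rt=[[138+x/7.5,185+y/7.5] for x,y in [(593-555,83),(706-555,32),(755-555,155),(645-555,202)]]
go("rosT",T,rt,.014,w=2.5)
rs=[[355+(x-543)*40/257,200+(y-340)*35/225] for x,y in [(590,405),(715,402),(775,485),(645,490)]]
go("rosS",S,rs,.014,w=2)
for n,c in(("T",T),("S",S)):
    h=cv2.cvtColor(c["frame"],cv2.COLOR_RGB2HSV);m=cv2.inRange(h,(22,150,120),(35,255,255))
    k,l,st,ce=cv2.connectedComponentsWithStats(m); print(n,[(st[i],ce[i].round(1)) for i in range(1,k) if st[i][4]>40])
E
```

```text
pocketT [[242.6999969482422, 178.89999389648438], [262.20001220703125, 174.1999969482422], [267.3999938964844, 193.1999969482422], [247.8000030517578, 198.39999389648438]] [ 0.5785 -0.0293  0.026 ] [63.6 62.6 63.7 64.3] [ -78.  -166.7  103.5   13.2] 13.0
panelT [[210.60000610351562, 171.3000030517578], [275.8999938964844, 154.6999969482422], [291.6000061035156, 203.5], [222.8000030517578, 221.1999969482422]] [ 0.5748 -0.0141  0.026 ] [214.2 163.4 222.4 162.9] [ -77.  -164.4  102.9   12.7] 13.57
pocketS [[238.10000610351562, 198.1999969482422], [260.6000061035156, 197.5], [262.29998779296875, 212.39999389648438], [237.0, 212.6999969482422]] [ 0.5764 -0.0289  0.026 ] [61.5 66.3 65.2 63.7] [ 104.4   15.3  -78.  -168. ] 13.43
panelS [[215.3000030517578, 189.1999969482422], [293.3999938964844, 186.89999389648438], [300.5, 223.89999389648438], [213.6999969482422, 224.6999969482422]] [ 0.5728 -0.0131  0.026 ] [222.3 163.4 214.  156.5] [ 104.    13.1  -77.9 -163.9] 13.81
rosT [[142.3000030517578, 196.60000610351562], [158.0, 186.5], [165.3000030517578, 205.6999969482422], [148.5, 212.1999969482422]] [0.5434 0.2942 0.014 ] [58.8 66.  56.6 54.2] [ -58.3 -159.5  110.1   21.6] 23.35
rosS [[358.79998779296875, 210.8000030517578], [380.29998779296875, 208.39999389648438], [395.5, 223.60000610351562], [370.20001220703125, 228.1999969482422]] [0.5502 0.2974 0.014 ] [59.7 65.9 69.7 70.8] [ 111.2   29.2  -64.2 -159.2] 24.25
T []
S [(array([146, 124,  19,  14, 139], dtype=int32), array([155.3, 129.7])), (array([162, 183,  24,  18, 266], dtype=int32), array([174.3, 190. ]))]
```

```bash
cat >> h.py <<'E'
from scipy.spatial.transform import Rotation as Ro
def delta(pos,yang):
    """shares of shift and turn from measured pose to TCP pos, pointing down, tool y at yang deg"""
    s=robot.read_state(); R=Ro.from_rotvec(s["orientation"]); a=np.radians(yang)
    y=np.array([np.cos(a),np.sin(a),0]); z=np.array([0,0,-1.]); D=Ro.from_matrix(np.c_[np.cross(y,z),y,z])
    print("t",round(s["t"],2),"tcp",s["tool_pos"].round(4),"yang",np.degrees(np.arctan2(*R.as_matrix()[[1,0],1])).round(2),"F",s["force"].round(1),"op",round(s["opening"],4),
     "\n shift",(R.inv().apply(np.array(pos)-s["tool_pos"])/.2).round(4),"turn",((R.inv()*D).as_rotvec()/(np.pi/2)).round(4))
E
python3 - <<'E'
from h import *
T=cam("top");S=cam("scene")
for c,(x0,x1,y0,y1),zz in((T,(138,170,182,218),.014),(S,(356,400,200,234),.014)):
    g=cv2.cvtColor(c["frame"],cv2.COLOR_RGB2HSV)[y0:y1,x0:x1]; 
    v=g[:,:,2]; th,m=cv2.threshold(v,0,255,cv2.THRESH_OTSU|cv2.THRESH_BINARY_INV)
    print(th); print("\n".join("".join("#" if p else "." for p in r) for r in m))
delta((.547,.296,.12),23.4)
print("mallet base",ray(S,[403,262],0.03), "top",ray(S,[421,192],.222),ray(T,[124,132],.222))
E
```

```text
140.0
................................
................................
................................
................................
................................
................................
................................
.............#######............
...........###########..........
.........#############..........
.....##################.........
...####################.........
#######################.........
#############..##.######........
###..########...#..#####........
.############..##..######.......
.#########..########.####.......
..########...#...##...###.......
..############...#########......
..############...#########......
...#######..##...##..#####......
...#######..########.######.....
....#########..##.#########.....
....#########..#...#########....
....#########.###.#########.....
.....####################.......
.....#################..........
......##############..........#.
......###########.......##.#####
.........#######################
..........######################
.........#.#####################
..#.############################
#####
[... 1210 characters left out ...]
#########.....
##..........###########################..###
###..........###############################
#####.........##############################
######............############....##########
#######.............##.............#########
#######...........................##########
########.........................###########
########.........................###########
########........................############
t 0.3 tcp [ 0.1495 -0.5809  0.2183] yang -75.57 F [ 0.4  0.2 -0. ] op 0.0928 
 shift [ 3.0174 -3.7505  0.4938] turn [-3.0000e-04 -4.0000e-04 -1.0997e+00]
mallet base [[0.71577164 0.33880266 0.03      ]] top [[0.73353511 0.32730597 0.222     ]] [[0.71020206 0.32225576 0.222     ]]
```

>>> jog_arm(rows=[[[1,0,0],[0,0,0]],[[1,0,0],[0,0,0]],[[1,0,0],[0,0,0]],[[1,0,0],[0,0,0]],[[1,0,0],[0,0,0]]])

```text
t: 0.8
tool_pos: [0.349, -0.5285, 0.2184]
orientation: [-3.115, -0.404, -0.003]
force: [-0.5, 0.8, -0.2]
opening: 0.0931
gripper_force: 0.0
```

>>> jog_arm(rows=[[[0.3,-0.25,0],[0,0,0]],[[0.4,-0.5,0],[0,0,0]],[[0.5,-0.75,0],[0,0,0]],[[0.5,-1,0],[0,0,0]],[[0.5,-1,0],[0,0,0]]])

```text
t: 1.3
tool_pos: [0.3899, -0.3099, 0.2184]
orientation: [-3.116, -0.397, 0.0]
force: [-0.2, -0.5, 0.4]
opening: 0.0928
gripper_force: 0.0
```

>>> jog_arm(rows=[[[0.1,-0.25,0],[0,0,0]],[[0.3,-0.5,0],[0,0,0]],[[0.4,-0.75,0],[0,0,0]],[[0.5,-1,0],[0,0,0]],[[0.5,-1,0],[0,0,0]]])

```text
t: 1.8
tool_pos: [0.4372, -0.091, 0.2188]
orientation: [-3.116, -0.397, -0.001]
force: [-0.0, 0.5, -0.4]
opening: 0.0933
gripper_force: 0.0
```

```bash
python3 - <<'E'
from h import *
T=cam("top");S=cam("scene")
print(ray(T,[153.6,201.0],.013),ray(S,[376.3,215.6],.013))
delta((.547,.296,.12),23.4)
E
```

```text
[[0.54105859 0.29424454 0.013     ]] [[0.54070169 0.29877014 0.013     ]]
t 1.9 tcp [ 0.4374 -0.0914  0.2188] yang -75.35 F [-0.5 -1.7  0.2] op 0.0931 
 shift [ 1.0196 -1.7354  0.4955] turn [ 2.0000e-04 -5.0000e-04 -1.0972e+00]
```

>>> jog_arm(rows=[[[0.2,-0.25,0],[0,0,-0.09]],[[0.4,-0.5,0],[0,0,-0.18]],[[0.6,-0.75,0],[0,0,-0.28]],[[0.7,-1,0],[0,0,-0.37]],[[0.7,-1,0.1],[0,0,-0.46]]])

```text
t: 2.4
tool_pos: [0.5258, 0.1356, 0.2015]
orientation: [2.77, 1.477, 0.008]
force: [1.3, 0.1, 0.2]
opening: 0.093
gripper_force: 0.0
```

```bash
python3 - <<'E'
from h import *
delta((.5415,.296,.12),23.4)
E
```

```text
t 2.4 tcp [0.5258 0.1356 0.2015] yang -33.87 F [1.3 0.1 0.2] op 0.093 
 shift [ 0.708  -0.3835  0.4082] turn [ 0.0038 -0.0007 -0.6364]
```

>>> jog_arm(rows=[[[0.2,-0.1,0],[0,0,-0.09]],[[0.4,-0.2,0.1],[0,0,-0.19]],[[0.6,-0.3,0.2],[0,0,-0.28]],[[0.7,-0.38,0.3],[0,0,-0.38]],[[0.7,-0.38,0.4],[0,0,-0.47]]])

```text
t: 2.9
tool_pos: [0.5389, 0.2951, 0.1175]
orientation: [-2.048, -2.382, -0.0]
force: [-0.8, -0.4, -0.6]
opening: 0.0928
gripper_force: 0.0
```

>>> jog_arm(rows=[[[0,0,0],[0,0,-0.09]],[[0,0,0],[0,0,-0.165]],[[0,0,0],[0,0,-0.165]]])

```text
t: 3.2
tool_pos: [0.5394, 0.2917, 0.1181]
orientation: [-1.733, -2.62, 0.001]
force: [0.0, 0.1, -0.7]
opening: 0.0927
gripper_force: 0.0
```

```bash
python3 - <<'E'
from h import *
delta((.5415,.296,.006),23.4)
E
```

```text
t 3.2 tcp [0.5394 0.2917 0.1181] yang 23.03 F [ 0.   0.1 -0.7] op 0.0927 
 shift [0.0159 0.0187 0.5605] turn [-0.0005  0.0003 -0.0041]
```

>>> jog_arm(rows=[[[0.015,0.02,0.2],[0,0,-0.004]],[[0.015,0.02,0.4],[0,0,-0.004]],[[0.015,0.02,0.54],[0,0,-0.004]],[[0.015,0.02,0.56],[0,0,-0.004]],[[0.015,0.02,0.56],[0,0,-0.004]]])

```text
t: 3.7
tool_pos: [0.5411, 0.2964, 0.0062]
orientation: [-1.729, -2.622, 0.002]
force: [0.2, -0.1, 0.5]
opening: 0.0932
gripper_force: 0.0
```

>>> jog_arm(rows=[[[0,0,0],[0,0,0]],[[0,0,0],[0,0,0]],[[0,0,0],[0,0,0]],[[0,0,0],[0,0,0]],[[0,0,0],[0,0,0]]], hand=1, squeeze=4)

```text
t: 4.2
tool_pos: [0.5415, 0.2975, 0.0072]
orientation: [1.726, 2.624, 0.001]
force: [-1.4, 0.1, 1.0]
opening: 0.0576
gripper_force: 0.3
```

```bash
python3 - <<'E'
from h import *
T=cam("top");S=cam("scene")
delta((.5415,.296,.006),23.4)
m=np.hstack([cv2.resize(T["frame"][160:240,110:200],(450,400)),cv2.resize(S["frame"][170:250,340:410],(350,400))])[:,:,::-1]
cv2.imwrite("pics/g1.png",m)
E
```

```text
t 4.3 tcp [0.5415 0.2975 0.0071] yang 23.34 F [-0.7 -0.7  3. ] op 0.0564 
 shift [-0.007  -0.003   0.0055] turn [ 0.0004  0.     -0.0007]
```

View pics/g1.png

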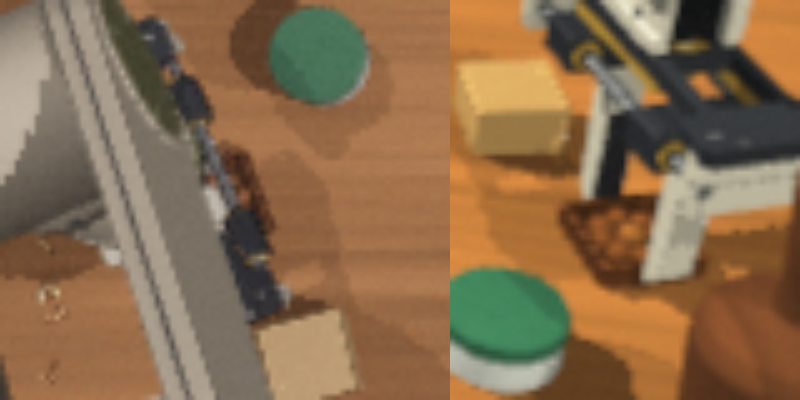

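The fingers have closed on the rosette, with the opening at 56 mm. The tin and the blank are clear. I'll release, lift, turn a quarter and grip across the other pair of sides.

>>> jog_arm(rows=[[[0,0,0],[0,0,0]],[[0,0,0],[0,0,0]],[[0,0,0],[0,0,0]],[[0,0,-0.12],[0,0,0]],[[0,0,-0.2],[0,0,0.06]]], hand=-1)

```text
t: 4.8
tool_pos: [0.541, 0.2973, 0.047]
orientation: [-1.848, -2.54, 0.001]
force: [0.4, 0.4, -0.2]
opening: 0.0904
gripper_force: 0.0
```

>>> jog_arm(rows=[[[0,0,0],[0,0,0.095]],[[0,0,0],[0,0,0.19]],[[0,0,0],[0,0,0.285]],[[0,0,0],[0,0,0.38]],[[0,0,0],[0,0,0.475]]])

```text
t: 5.3
tool_pos: [0.5411, 0.2973, 0.0464]
orientation: [-2.652, -1.684, 0.001]
force: [0.1, 0.1, 0.7]
opening: 0.093
gripper_force: 0.0
```

>>> jog_arm(rows=[[[0,0,0],[0,0,0.095]],[[0,0,0],[0,0,0.19]],[[0,0,0],[0,0,0.285]],[[0,0,0],[0,0,0.38]],[[0,0,0],[0,0,0.465]]])

```text
t: 5.8
tool_pos: [0.5411, 0.2973, 0.0464]
orientation: [3.078, 0.626, -0.001]
force: [0.7, 0.2, -0.1]
opening: 0.093
gripper_force: 0.0
```

```bash
python3 - <<'E'
from h import *
delta((.5415,.2975,.008),-66.6)
E
```

```text
t 5.8 tcp [0.5411 0.2973 0.0464] yang -67.01 F [ 0.7  0.2 -0.1] op 0.093 
 shift [ 0.0022 -0.0002  0.192 ] turn [ 0.      0.0002 -0.0046]
```

>>> jog_arm(rows=[[[0.002,0,0.1],[0,0,-0.004]],[[0.002,0,0.18],[0,0,-0.004]],[[0.002,0,0.195],[0,0,-0.004]],[[0.002,0,0.195],[0,0,-0.004]]])

```text
t: 6.2
tool_pos: [0.5405, 0.297, 0.0062]
orientation: [3.074, 0.645, -0.004]
force: [0.2, 0.3, -0.1]
opening: 0.0927
gripper_force: 0.0
```

>>> jog_arm(rows=[[[0,0,0],[0,0,0]],[[0,0,0],[0,0,0]],[[0,0,0],[0,0,0]],[[0,0,0],[0,0,0]],[[0,0,0],[0,0,0]]], hand=1, squeeze=12)

```text
t: 6.7
tool_pos: [0.5418, 0.2976, 0.008]
orientation: [-3.075, -0.645, -0.001]
force: [-0.1, 0.8, 0.1]
opening: 0.0573
gripper_force: 0.3
```

>>> jog_arm(rows=[[[0,0,0],[0,0,0]],[[0,0,0],[0,0,0]],[[0,0,-0.15],[0,0,0]],[[0,0,-0.3],[0,0,0]],[[0,0,-0.4],[0,0,0]]])

```text
t: 7.2
tool_pos: [0.5423, 0.2978, 0.0897]
orientation: [-3.074, -0.645, -0.003]
force: [0.2, 1.8, 0.3]
opening: 0.0559
gripper_force: 11.9
```

```bash
python3 - <<'E'
from h import *
delta((.5775,-.029,.085),-76.7)
E
```

```text
t 7.2 tcp [0.5423 0.2978 0.0897] yang -66.3 F [0.2 1.8 0.3] op 0.0559 
 shift [-0.4955  1.5672  0.0225] turn [-1.000e-04 -1.100e-03  1.155e-01]
```

>>> jog_arm(rows=[[[-0.1,0.24,0],[0,0,0.03]],[[-0.15,0.48,0],[0,0,0.06]],[[-0.25,0.72,0],[0,0,0.09]],[[-0.3,0.9,0],[0,0,0.115]],[[-0.3,1,0],[0,0,0.115]]])

```text
t: 7.7
tool_pos: [0.5667, 0.0869, 0.0874]
orientation: [3.12, 0.359, -0.001]
force: [-0.2, -0.5, -1.3]
opening: 0.0559
gripper_force: 11.9
```

```bash
python3 - <<'E'
from h import *
delta((.5775,-.029,.085),-76.7)
E
```

```text
t 7.7 tcp [0.5667 0.0869 0.0874] yang -76.87 F [-0.2 -0.5 -1.3] op 0.0559 
 shift [-0.0788  0.5764  0.0127] turn [ 0.0005  0.0005 -0.0019]
```

>>> jog_arm(rows=[[[-0.02,0.2,0],[0,0,0]],[[-0.04,0.4,0.05],[0,0,0]],[[-0.08,0.55,0.15],[0,0,0]],[[-0.08,0.575,0.21],[0,0,0]],[[-0.08,0.575,0.21],[0,0,0]]])

```text
t: 8.2
tool_pos: [0.5761, -0.0259, 0.0431]
orientation: [-3.119, -0.362, 0.007]
force: [-0.3, 0.4, -1.1]
opening: 0.056
gripper_force: 11.9
```

```bash
python3 - <<'E'
from h import *
T=cam("top");S=cam("scene")
delta((.5775,-.029,.04),-76.7)
m=np.hstack([cv2.resize(T["frame"][150:230,200:280],(400,400),interpolation=cv2.INTER_CUBIC),cv2.resize(S["frame"][170:240,205:275],(400,400),interpolation=cv2.INTER_CUBIC)])[:,:,::-1]
cv2.imwrite("pics/g2.png",m)
E
```

```text
t 8.3 tcp [ 0.5778 -0.0244  0.0455] yang -76.65 F [ 0.1  1.  -0.6] op 0.0557 
 shift [-0.0068  0.0219  0.0276] turn [-0.0005  0.0004  0.0006]
```

View pics/g2.png

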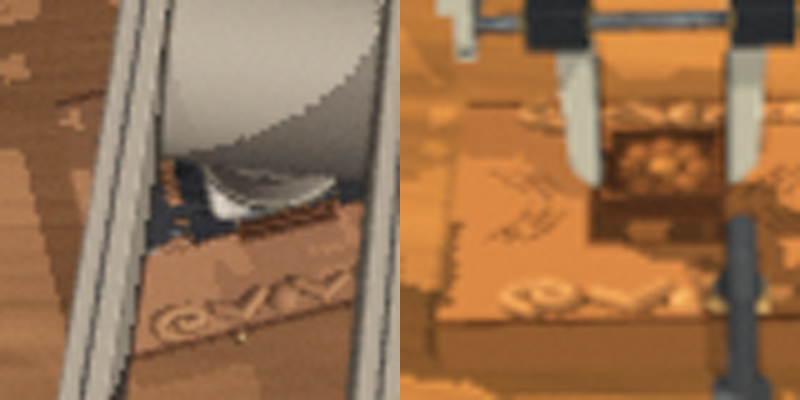

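The scene crop shows the rosette held level over the pocket. Its front face spans about columns 241–261, with the pocket mouth showing below it. The top view is mostly hidden by the arm. I'll compare the predicted outline with the observed one.

```bash
python3 - <<'E'
from h import *
S=cam("scene"); s=robot.read_state(); p=s["tool_pos"]; R=Ro.from_rotvec(s["orientation"]).as_matrix(); tx,ty=R[:,0],R[:,1]
print(p)
b=p[2]-.008
for z in(b,b+.014): print("pred front L,R",proj(S,[p*[1,1,0]+[0,0,z]+.028*(tx+k*ty) for k in(1,-1)]).round(1).tolist())
# observed: horizontal profile across the front face
v=S["frame"].astype(int).sum(2)
for r in(202,203,204,205,206): print(r,v[r,234:272].tolist())
E
```

```text
[ 0.57837202 -0.02417014  0.0461839 ]
pred front L,R [[240.2, 208.7], [262.0, 208.1]]
pred front L,R [[240.0, 204.3], [262.0, 203.8]]
202 [360, 362, 361, 342, 315, 307, 247, 151, 130, 153, 163, 204, 245, 254, 223, 215, 229, 246, 236, 258, 285, 293, 266, 207, 191, 210, 238, 225, 198, 244, 276, 262, 230, 231, 258, 310, 325, 375]
203 [364, 363, 362, 340, 245, 187, 218, 196, 170, 177, 171, 191, 227, 229, 198, 195, 222, 230, 233, 211, 213, 240, 215, 174, 190, 212, 231, 217, 213, 252, 270, 231, 219, 263, 243, 240, 264, 340]
204 [395, 380, 381, 345, 241, 173, 199, 211, 209, 210, 192, 173, 175, 175, 173, 174, 174, 170, 174, 169, 176, 175, 176, 174, 180, 176, 181, 193, 246, 272, 257, 240, 260, 278, 266, 267, 274, 274]
205 [426, 421, 426, 355, 227, 168, 165, 155, 151, 154, 155, 151, 155, 156, 157, 155, 155, 150, 154, 152, 151, 156, 150, 157, 158, 155, 150, 172, 240, 270, 276, 265, 267, 274, 268, 259, 268, 278]
206 [419, 426, 425, 358, 229, 173, 166, 161, 154, 152, 156, 148, 157, 157, 151, 148, 159, 151, 155, 153, 152, 154, 153, 153, 153, 153, 154, 166, 240, 267, 259, 245, 249, 267, 254, 232, 245, 274]
```

Prediction and image agree to about 0.3 px, so the calibration holds here. Lowering to the pocket.

```bash
python3 - <<'E'
from h import *
delta((.5775,-.029,.037),-76.6)
E
```

```text
t 8.35 tcp [ 0.5784 -0.0242  0.0462] yang -76.6 F [-0.4 -0.5  0.5] op 0.0561 
 shift [-0.0099  0.0225  0.0459] turn [-0.0001 -0.0003  0.    ]
```

>>> jog_arm(rows=[[[-0.009,0.022,0],[0,0,0]],[[-0.009,0.022,0.02],[0,0,0]],[[-0.009,0.022,0.046],[0,0,0]],[[-0.009,0.022,0.046],[0,0,0]],[[-0.009,0.022,0.046],[0,0,0]]])

```text
t: 8.85
tool_pos: [0.577, -0.0298, 0.0361]
orientation: [-3.12, -0.365, 0.001]
force: [1.3, -0.4, 0.3]
opening: 0.0559
gripper_force: 11.9
```

>>> jog_arm(rows=[[[0,0,0.005],[0,0,0]],[[0,0,0.01],[0,0,0]],[[0,0,0.015],[0,0,0]],[[0,0,0.02],[0,0,0]],[[0,0,0.02],[0,0,0]]])

```text
t: 9.35
tool_pos: [0.5773, -0.0296, 0.0323]
orientation: [-3.12, -0.365, -0.0]
force: [0.9, 1.7, -0.2]
opening: 0.0559
gripper_force: 11.9
```

```bash
python3 - <<'E'
from h import *
delta((.5775,-.029,.0295),-76.6)
E
```

```text
t 9.35 tcp [ 0.5773 -0.0296  0.0323] yang -76.65 F [ 0.9  1.7 -0.2] op 0.0559 
 shift [ 0.0015 -0.0028  0.0141] turn [-0.0004 -0.0001 -0.0006]
```

>>> jog_arm(rows=[[[0,0,0.005],[0,0,0]],[[0,0,0.01],[0,0,0]],[[0,0,0.015],[0,0,0]],[[0,0,0.02],[0,0,0]],[[0,0,0.02],[0,0,0]]])

```text
t: 9.85
tool_pos: [0.5771, -0.0297, 0.0282]
orientation: [-3.12, -0.365, 0.001]
force: [-1.3, 4.8, 1.0]
opening: 0.0561
gripper_force: 11.8
```

```bash
python3 - <<'E'
from h import *
delta((.5775,-.029,.0295),-76.6)
E
```

```text
t 9.85 tcp [ 0.5771 -0.0297  0.0282] yang -76.65 F [-1.3  4.8  1. ] op 0.0561 
 shift [ 0.0026 -0.0032 -0.0065] turn [-0.0003  0.0002 -0.0005]
```

>>> jog_arm(rows=[[[0,-0.005,0],[0,0,0]],[[0,-0.005,0],[0,0,0]],[[0,-0.005,0.005],[0,0,0]],[[0,-0.005,0.005],[0,0,0]]])

```text
t: 10.25
tool_pos: [0.577, -0.0294, 0.0273]
orientation: [3.12, 0.365, -0.0]
force: [-0.2, 0.5, -0.2]
opening: 0.056
gripper_force: 11.9
```

>>> jog_arm(rows=[[[0,0,0],[0,0,0]],[[0,0,0],[0,0,0]],[[0,0,0],[0,0,0]],[[0,0,-0.1],[0,0,0]],[[0,0,-0.2],[0,0,0]]], hand=-1)

```text
t: 10.75
tool_pos: [0.5762, -0.0289, 0.0671]
orientation: [-3.12, -0.365, 0.003]
force: [-0.8, 0.4, -0.7]
opening: 0.0907
gripper_force: 0.0
```

```bash
python3 - <<'E'
from h import *
S=cam("scene")
delta((.5775,-.029,.0295),-76.6)
cv2.imwrite("pics/g3.png",cv2.resize(S["frame"][170:240,205:305],(800,560),interpolation=cv2.INTER_CUBIC)[:,:,::-1])
E
```

```text
t 10.8 tcp [ 0.5791 -0.0293  0.0717] yang -76.65 F [ 2.3 -0.6  2.3] op 0.0917 
 shift [-0.0081 -0.0034  0.2107] turn [ 0.001  -0.0025 -0.0005]
```

View pics/g3.png

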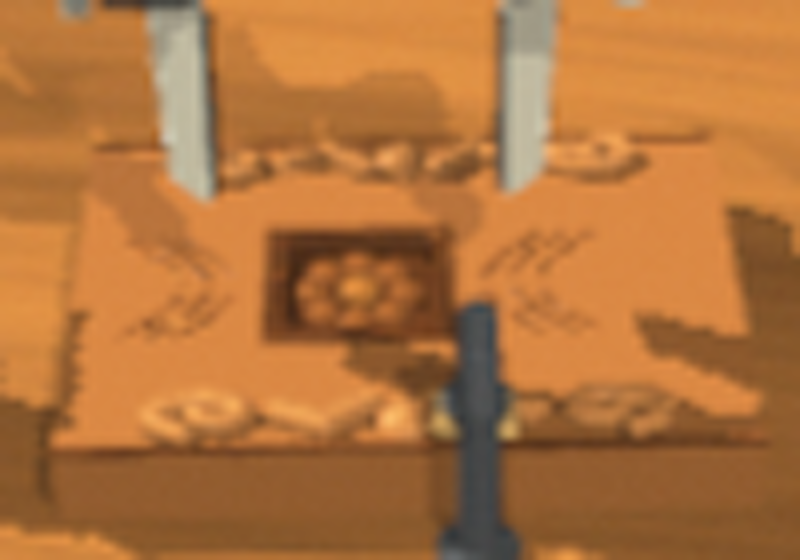

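The rosette looks dropped in, square and level with the face (crop centre about (357,285)). I'll close the fingers and press it to be sure.

>>> jog_arm(rows=[[[0,0,0.02],[0,0,0]],[[0,0,0.05],[0,0,0]],[[0,0,0.1],[0,0,0]],[[0,0,0.14],[0,0,0]],[[0,0,0.17],[0,0,0]]], hand=1)

```text
t: 11.3
tool_pos: [0.5757, -0.0288, 0.031]
orientation: [-3.12, -0.365, 0.005]
force: [-0.8, -0.0, -0.0]
opening: 0.0576
gripper_force: 0.0
```

>>> jog_arm(rows=[[[0,0,0],[0,0,0]],[[0,0,0.01],[0,0,0]],[[0,0,0.02],[0,0,0]],[[0,0,0.03],[0,0,0]],[[0,0,0.03],[0,0,0]]])

```text
t: 11.8
tool_pos: [0.5771, -0.029, 0.0274]
orientation: [-3.12, -0.365, -0.0]
force: [-0.7, 0.4, -0.1]
opening: 0.018
gripper_force: 0.0
```

```bash
python3 - <<'E'
from h import *
delta((.5775,-.029,.026),-76.6)
E
```

```text
t 11.8 tcp [ 0.5771 -0.029   0.0274] yang -76.65 F [-0.7  0.4 -0.1] op 0.018 
 shift [0.0021 0.0003 0.0069] turn [-0.     -0.     -0.0006]
```

>>> jog_arm(rows=[[[0,0,0],[0,0,0]],[[0,0,0],[0,0,0]],[[0,0,0.005],[0,0,0]],[[0,0,0.01],[0,0,0]],[[0,0,0.015],[0,0,0]]])

```text
t: 12.3
tool_pos: [0.5774, -0.0291, 0.0262]
orientation: [3.12, 0.365, 0.0]
force: [-10.5, 1.5, 23.6]
opening: 0.0006
gripper_force: 11.6
```

>>> jog_arm(rows=[[[0,0,0.002],[0,0,0]],[[0,0,0.004],[0,0,0]],[[0,0,0.004],[0,0,0]]])

```text
t: 12.6
tool_pos: [0.5774, -0.029, 0.0262]
orientation: [3.12, 0.365, 0.0]
force: [-12.1, 1.5, 22.5]
opening: 0.0007
gripper_force: 11.2
```

>>> jog_arm(rows=[[[0,0,-0.1],[0,0,0]],[[0,0,-0.3],[0,0,-0.09]],[[0,0.1,-0.4],[0,0,-0.18]],[[0,0.3,-0.45],[0,0,-0.28]],[[0,0.5,-0.45],[0,0,-0.37]]], hand=-1)

```text
t: 13.1
tool_pos: [0.6021, -0.1273, 0.1167]
orientation: [2.877, 1.254, 0.006]
force: [0.3, 0.0, -0.7]
opening: 0.0361
gripper_force: 0.0
```

```bash
python3 - <<'E'
from h import *
T=cam("top")
a=np.radians(103.35);u=np.array([np.cos(a),np.sin(a),0]);v=np.array([-u[1],u[0],0])
c=np.array([.5772,-.029,.026])  # pocket by fit
pc=c+.015*u; print("panel",pc,"far end",pc+.11*u)
for n,q,z in(("guard",(300.2,171.3),.054),("hooktop",(293.6,173.2),.057)):
    X=ray(T,q,z)[0]; print(n,X,"panel xy",(X-pc)@u,(X-pc)@v)
delta(c-.15*u,13.35)
im=cv2.imread("pics/top0.png");s=cv2.imread("pics/scene0.png")
cv2.imwrite("pics/tp.png",np.hstack([cv2.resize(im[150:190,285:335],(400,320),interpolation=cv2.INTER_CUBIC),cv2.resize(s[175:225,155:210],(400,364),interpolation=cv2.INTER_CUBIC)[:320]]))
E
```

```text
panel [ 0.57373652 -0.01440533  0.026     ] far end [0.54833764 0.09262222 0.026     ]
guard [ 0.61764464 -0.17023714  0.054     ] panel xy -0.1617592221637214 -0.006740236157360781
hooktop [ 0.61175139 -0.1492669   0.057     ] panel xy -0.13999489167697673 -0.0058482424009180765
t 13.15 tcp [ 0.6022 -0.1335  0.1157] yang -42.24 F [-2.7 -3.4  0.1] op 0.0398 
 shift [-0.1206  0.1722  0.4496] turn [ 0.0033  0.0021 -0.6176]
```

View pics/tp.png

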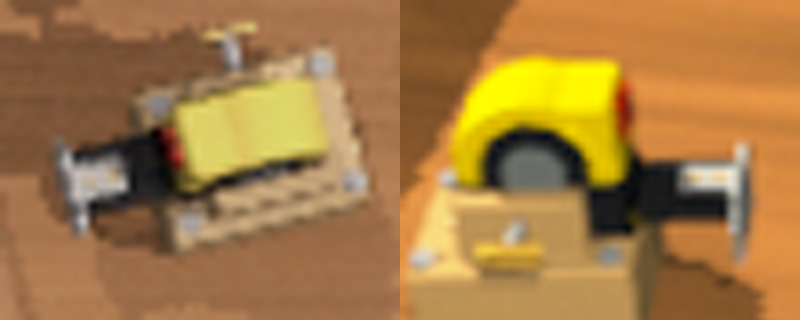

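The crop shows the hook plate at top-view pixel (293.6,173.4) and scene pixel (201.8,202.8). The guard's middle is near top-view (300,172). I'll cross-check the two views and line up.

>>> jog_arm(rows=[[[-0.02,0.03,0],[0,0,-0.09]],[[-0.04,0.06,0],[0,0,-0.19]],[[-0.08,0.1,0],[0,0,-0.28]],[[-0.12,0.17,0],[0,0,-0.38]],[[-0.12,0.17,0],[0,0,-0.47]]])

```text
t: 13.65
tool_pos: [0.6085, -0.1687, 0.1134]
orientation: [2.237, 2.205, -0.001]
force: [-0.2, 0.7, 1.1]
opening: 0.0798
gripper_force: 0.0
```

>>> jog_arm(rows=[[[0,0,0],[0,0,-0.09]],[[0,0,0],[0,0,-0.148]],[[0,0,0],[0,0,-0.148]]])

```text
t: 13.95
tool_pos: [0.6082, -0.167, 0.1133]
orientation: [-1.97, -2.446, 0.0]
force: [-0.7, -0.4, -0.5]
opening: 0.0928
gripper_force: 0.0
```

```bash
python3 - <<'E'
from h import *
T=cam("top");S=cam("scene")
a=np.radians(103.35);u=np.array([np.cos(a),np.sin(a),0]);v=np.array([-u[1],u[0],0])
pc=np.array([.57374,-.0144,.026])
for n,c,q,z in(("hookT",T,(293.6,173.4),.057),("hookS",S,(201.8,202.8),.043),("guardT",T,(300,172.2),.054)):
    X=ray(c,q,z)[0]; print(n,X.round(4),"panel xy",round((X-pc)@u,4),round((X-pc)@v,4))
v_,P=[],[]
# two-view hook top: T (293.6,173.4), S top edge of plate
A=[];
for c,q in((T,(293.6,173.4)),(S,(201.8,197.5))):
    Rt=np.c_[c["R"],c["t"]]; x=(q[0]-c["cx"])/c["f"];y=(q[1]-c["cy"])/c["f"]; A+= [x*Rt[2]-Rt[0],y*Rt[2]-Rt[1]]
A=np.array(A);X=np.linalg.lstsq(A[:,:3],-A[:,3],rcond=None)[0];print("tri",X.round(4),(X-pc)@u,(X-pc)@v)
cv2.imwrite("pics/tp2.png",np.hstack([cv2.resize(c["frame"][y0:y0+60,x0:x0+60],(400,400),interpolation=cv2.INTER_CUBIC) for c,x0,y0 in((T,275,140),(S,155,160))])[:,:,::-1])
g=pc-.1585*u-.004*v
delta((*g[:2],.12),13.35)
E
```

```text
hookT [ 0.6111 -0.1492  0.057 ] panel xy -0.1398 -0.0052
hookS [ 0.6132 -0.1476  0.043 ] panel xy -0.1387 -0.0076
guardT [ 0.6148 -0.1695  0.054 ] panel xy -0.1604 -0.0042
tri [ 0.6106 -0.1481  0.0582] -0.1385709274909011 -0.004993745180569366
t 14.05 tcp [ 0.6083 -0.167   0.1134] yang 12.08 F [ 1.1 -0.1 -0.4] op 0.0931 
 shift [-0.0097  0.0282 -0.0329] turn [-0.0001 -0.0001 -0.0142]
```

View pics/tp2.png

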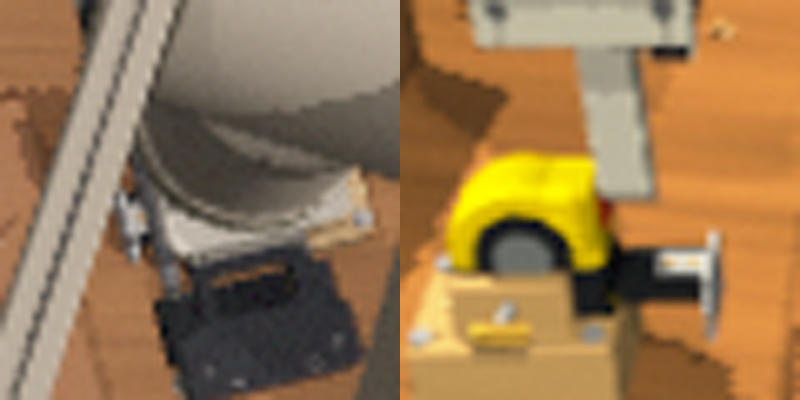

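```bash
python3 - <<'E'
from h import *
a=np.radians(103.35);u=np.array([np.cos(a),np.sin(a),0]);v=np.array([-u[1],u[0],0])
g=np.array([.57374,-.0144,.026])-.1570*u-.005*v
delta((*g[:2],.040),13.35)
E
```

```text
t 14.05 tcp [ 0.6083 -0.167   0.1134] yang 12.08 F [ 1.1 -0.1 -0.4] op 0.0931 
 shift [-0.0021  0.0332  0.3671] turn [-0.0001 -0.0001 -0.0142]
```

>>> jog_arm(rows=[[[-0.002,0.033,0],[0,0,-0.014]],[[-0.002,0.033,0.15],[0,0,-0.014]],[[-0.002,0.033,0.3],[0,0,-0.014]],[[-0.002,0.033,0.36],[0,0,-0.014]],[[-0.002,0.033,0.36],[0,0,-0.014]]])

```text
t: 14.55
tool_pos: [0.6132, -0.1653, 0.039]
orientation: [-1.942, -2.464, 0.002]
force: [-1.1, 0.6, 0.2]
opening: 0.093
gripper_force: 0.0
```

```bash
python3 - <<'E'
from h import *
S=cam("scene")
a=np.radians(103.35);u=np.array([np.cos(a),np.sin(a),0]);v=np.array([-u[1],u[0],0])
g=np.array([.57374,-.0144,.026])-.1570*u-.005*v
delta((*g[:2],.040),13.35)
cv2.imwrite("pics/tp3.png",cv2.resize(S["frame"][160:230,150:240],(720,560),interpolation=cv2.INTER_CUBIC)[:,:,::-1])
E
```

```text
t 14.6 tcp [ 0.6145 -0.1658  0.0411] yang 13.51 F [ 0.2 -0.6  0.1] op 0.0929 
 shift [-0.0014  0.0015  0.0053] turn [-0.001  -0.0007  0.0018]
```

View pics/tp3.png

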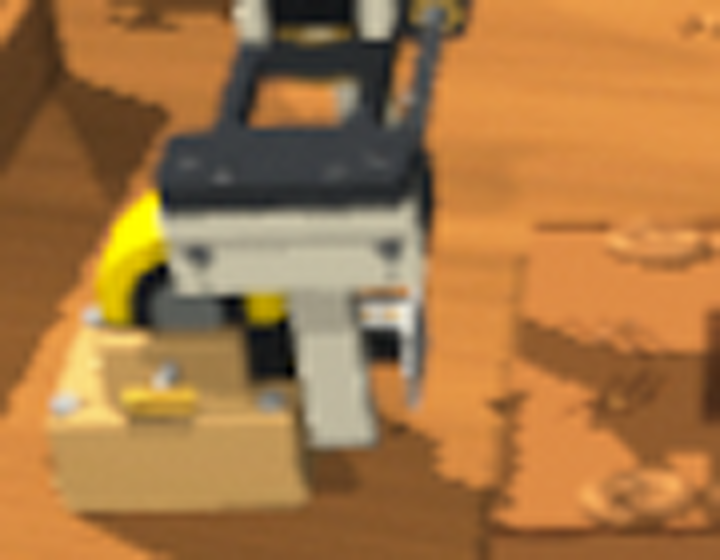

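The near finger stands in front of the guard at crop (340,400), between the saddle block and the hook at (412,350). The position is good, so I'll pinch.

>>> jog_arm(rows=[[[0,0,0],[0,0,0]],[[0,0,0],[0,0,0]],[[0,0,0],[0,0,0]],[[0,0,0],[0,0,0]],[[0,0,0],[0,0,0]]], hand=1, squeeze=30)

```text
t: 15.1
tool_pos: [0.6152, -0.1662, 0.0421]
orientation: [1.944, 2.467, 0.0]
force: [0.3, -0.0, -0.0]
opening: 0.0578
gripper_force: 0.0
```

>>> jog_arm(rows=[[[0,0,0],[0,0,0]],[[0,0,0],[0,0,0]],[[0,0,0],[0,0,0]],[[0,0,0],[0,0,0]],[[0,0,0],[0,0,0]]])

```text
t: 15.6
tool_pos: [0.6158, -0.1657, 0.0418]
orientation: [1.944, 2.467, 0.002]
force: [4.9, 2.0, -1.6]
opening: 0.0254
gripper_force: 30.0
```

```bash
python3 - <<'E'
from h import *
s=robot.read_state();print(s["force"],s["opening"],s["gripper_force"],s["tool_pos"],s["wrist_torque"])
E
```

```text
[ 4.92866062  1.9517327  -1.58760849] 0.025430499399841138 29.987421333789825 [ 0.61580099 -0.16568478  0.04179272] [ 0.33860398 -0.94415712 -0.08015576]
```

>>> jog_arm(rows=[[[0.03,0.003,0],[0,0,0]],[[0.08,0.003,-0.005],[0,0,0]],[[0.13,0.003,-0.01],[0,0,0]],[[0.19,0.003,-0.01],[0,0,0]],[[0.25,0.003,-0.015],[0,0,0]]])

```text
t: 16.1
tool_pos: [0.6044, -0.1181, 0.0446]
orientation: [1.944, 2.465, -0.0]
force: [4.6, -4.0, -4.2]
opening: 0.0256
gripper_force: 30.0
```

```bash
cat > pt.py <<'E'
from h import *
a=np.radians(103.35);u=np.array([np.cos(a),np.sin(a),0]);v=np.array([-u[1],u[0],0])
s=robot.read_state();d=s["tool_pos"]-np.array([.57374,-.0144,.026])
print("t",s["t"],"panel xyz",(d@u).round(4),(d@v).round(4),d[2].round(4),"F u,v,z",(s["force"]@u).round(1),(s["force"]@v).round(1),s["force"][2].round(1),"op",s["opening"].round(4),s["gripper_force"].round(1))
E
python3 pt.py
```

```text
Traceback (most recent call last):
  File "pt.py", line 4, in <module>
    print("t",s["t"],"panel xyz",(d@u).round(4),(d@v).round(4),d[2].round(4),"F u,v,z",(s["force"]@u).round(1),(s["force"]@v).round(1),s["force"][2].round(1),"op",s["opening"].round(4),s["gripper_force"].round(1))
                                                                                                                                                                   ^^^^^^^^^^^^^^^^^^
AttributeError: 'float' object has no attribute 'round'
```

>>> jog_arm(rows=[[[0.08,0.003,0],[0,0,0]],[[0.18,0.003,0],[0,0,0]],[[0.28,0.003,-0.005],[0,0,0]],[[0.38,0.003,-0.005],[0,0,0]],[[0.48,0.003,-0.005],[0,0,0]]])

```text
t: 16.6
tool_pos: [0.5823, -0.0247, 0.046]
orientation: [1.943, 2.465, -0.001]
force: [3.8, -5.5, -1.1]
opening: 0.0257
gripper_force: 30.0
```

```bash
sed -i 's/s\["opening"\].round(4),s\["gripper_force"\].round(1)/s["opening"],s["gripper_force"]/' pt.py; python3 pt.py
```

```text
t 16.6 panel xyz -0.012 -0.006 0.02 F u,v,z -6.2 -2.4 -1.1 op 0.025739423144978776 29.994247555732727
```

>>> jog_arm(rows=[[[0.1,0.002,0],[0,0,0]],[[0.2,0.002,0],[0,0,0]],[[0.3,0.002,0],[0,0,0]],[[0.4,0.002,0],[0,0,0]],[[0.5,0.002,0],[0,0,0]]])

```text
t: 17.1
tool_pos: [0.5593, 0.0726, 0.0459]
orientation: [1.944, 2.465, -0.002]
force: [3.1, -6.1, -0.1]
opening: 0.0256
gripper_force: 30.0
```

>>> jog_arm(rows=[[[0.04,0,0],[0,0,0]],[[0.075,0,0],[0,0,0]],[[0.075,0,0],[0,0,0]]])

```text
t: 17.4
tool_pos: [0.5556, 0.0876, 0.0457]
orientation: [1.943, 2.467, -0.001]
force: [1.7, -5.6, -1.0]
opening: 0.0255
gripper_force: 30.0
```

```bash
python3 pt.py; python3 - <<'E'
from h import *
S=cam("scene");T=cam("top")
cv2.imwrite("pics/e1.png",np.hstack([cv2.resize(T["frame"][140:220,185:265],(400,400),interpolation=cv2.INTER_CUBIC),cv2.resize(S["frame"][165:235,250:320],(400,400),interpolation=cv2.INTER_CUBIC)])[:,:,::-1])
E
```

```text
t 17.4 panel xyz 0.1034 -0.0059 0.0197 F u,v,z -5.9 -0.4 -1.0 op 0.025505748067243213 29.994196593761444
```

View pics/e1.png

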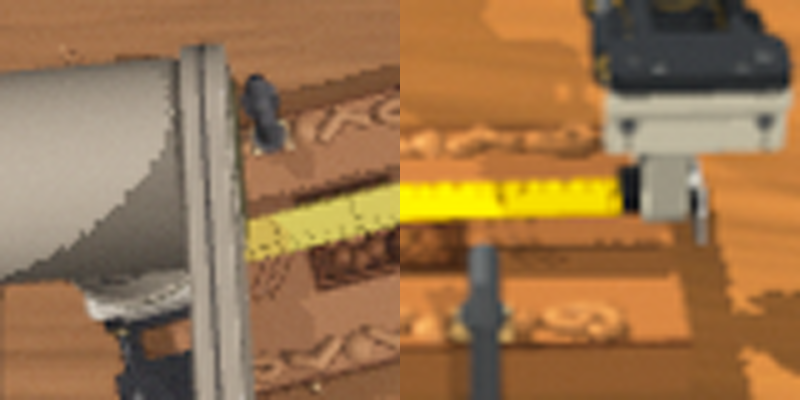

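The drawn yellow blade lies over the rosette. The hook, at crop (700,220), hangs a little beyond the panel's right-hand edge at about x=685. I'll lower it, then ease it back slowly.

>>> jog_arm(rows=[[[0,0,0.015],[0,0,0]],[[0,0,0.035],[0,0,0]],[[0,0,0.055],[0,0,0]],[[0,0,0.075],[0,0,0]],[[0,0,0.075],[0,0,0]]])

```text
t: 18.0
tool_pos: [0.5557, 0.0865, 0.0303]
orientation: [1.944, 2.466, -0.002]
force: [2.7, -5.6, -0.5]
opening: 0.0253
gripper_force: 30.0
```

```bash
python3 pt.py
```

```text
t 18.0 panel xyz 0.1023 -0.0057 0.0043 F u,v,z -6.1 -1.3 -0.5 op 0.02531511921671449 30.001279413700104
```

>>> jog_arm(rows=[[[-0.01,0,0],[0,0,0]],[[-0.02,0,0],[0,0,0]],[[-0.03,0,0],[0,0,0]],[[-0.03,0,0],[0,0,0]],[[-0.03,0,0],[0,0,0]]])

```text
t: 18.5
tool_pos: [0.5575, 0.0806, 0.031]
orientation: [1.944, 2.466, -0.001]
force: [3.4, -5.6, 0.6]
opening: 0.0255
gripper_force: 30.0
```

```bash
python3 pt.py
```

```text
t 18.5 panel xyz 0.0962 -0.0062 0.005 F u,v,z -6.3 -2.0 0.6 op 0.02551908890272282 29.999886453151703
```

>>> jog_arm(rows=[[[-0.005,0,0],[0,0,0]],[[-0.01,0,0],[0,0,0]],[[-0.015,0,0],[0,0,0]],[[-0.015,0,0],[0,0,0]],[[-0.015,0,0],[0,0,0]]])

```text
t: 19.0
tool_pos: [0.5577, 0.0797, 0.0308]
orientation: [-1.944, -2.468, -0.001]
force: [0.9, 3.0, 2.2]
opening: 0.026
gripper_force: 30.0
```

```bash
python3 pt.py
```

```text
t 19.0 panel xyz 0.0953 -0.0061 0.0048 F u,v,z 2.7 -1.6 2.2 op 0.026024488354683007 30.003013908863068
```

The force along the blade has flipped from −6.3 to +2.7 N, so the hook is bearing on the end face. I'll release and lift.

>>> jog_arm(rows=[[[0,0,0],[0,0,0]],[[0,0,0],[0,0,0]],[[0,0,0],[0,0,0]],[[0,0,0],[0,0,0]],[[0,0,0],[0,0,0]]], hand=-0.2)

```text
t: 19.5
tool_pos: [0.5574, 0.0792, 0.0305]
orientation: [-1.944, -2.467, 0.0]
force: [0.5, -0.4, -0.3]
opening: 0.0552
gripper_force: 0.0
```

>>> jog_arm(rows=[[[0,0,0],[0,0,0]],[[0,0,-0.05],[0,0,0]],[[0,0,-0.2],[0,0,0]],[[0,0,-0.4],[0,0,0]],[[0,0,-0.6],[0,0,0]]])

```text
t: 20.0
tool_pos: [0.557, 0.0792, 0.1523]
orientation: [-1.944, -2.467, 0.001]
force: [0.3, -0.2, 0.1]
opening: 0.0558
gripper_force: 0.0
```

>>> jog_arm(rows=[[[0.2,0,-0.2],[0,0,0]],[[0.4,0,-0.3],[0,0,0]],[[0.6,-0.2,-0.3],[0,0,0]],[[0.8,-0.2,-0.3],[0,0,0]],[[0.8,-0.2,-0.3],[0,0,0]]])

```text
t: 20.5
tool_pos: [0.4789, 0.2297, 0.2119]
orientation: [-1.938, -2.472, -0.003]
force: [0.1, 0.1, -0.2]
opening: 0.0553
gripper_force: 0.0
```

```bash
python3 pt.py; python3 - <<'E'
from h import *
S=cam("scene");T=cam("top")
cv2.imwrite("pics/e2.png",np.hstack([cv2.resize(T["frame"][140:230,200:340],(400,257),interpolation=cv2.INTER_CUBIC),cv2.resize(S["frame"][165:240,200:317],(400,257),interpolation=cv2.INTER_CUBIC)])[:,:,::-1])
E
```

```text
t 20.5 panel xyz 0.2594 0.0359 0.1859 F u,v,z 0.1 -0.2 -0.2 op 0.05534817833610095 0.0
```

View pics/e2.png

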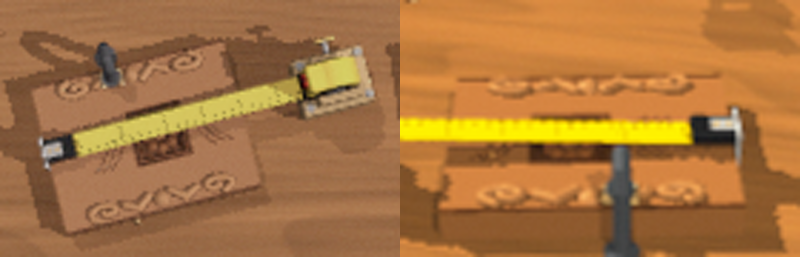

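The blade lies along the panel over the rosette, and its hook is caught at the far end: top crop (47,152), scene crop (738,130). The arm is clear, so I'm handing in.

```bash
python3 -c "
from plant import robot
print(robot.close_job())"
```

```text
the job is handed in; nothing more can be done
None
```

The rosette is pressed into the pocket, the blade is drawn over it with its hook caught on the panel's far end, and the job is handed in at about 20.5 s; no verdict was returned.

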